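# Line up the sample bottles by size on the bench rail

## Task

Line up the four white sample bottles by size on the rail, one standing in the middle of each round mark: the largest on the orange mark at one end, then each next smaller one along the row, down to the smallest on the blue mark at the other end. Keep the bottles upright, never knocking one over, and leave the tip box and the orange waste tub where they are.

Things in the scene. Friction and masses are not known exactly. Their poses are not given: they have to be found in the camera images.
- bottle_xl_center (a point): the largest sample bottle: white plastic, upright, round, blue screw cap; 52 mm in diameter, 86 mm tall with cap, straight-sided up to 57 mm above its base, cap 41 mm across. Loose, stands on the bench. The point is its centre, on its axis 43 mm above its base; z along its axis to the cap
- bottle_l_center (a point): the second largest sample bottle: white plastic, upright, round, green screw cap; 44 mm in diameter, 74 mm tall with cap, straight-sided up to 49 mm above its base, cap 34 mm across. Loose, stands on the bench. The point is its centre, on its axis 37 mm above its base; z along its axis to the cap
- bottle_m_center (a point): the second smallest sample bottle: white plastic, upright, round, yellow screw cap; 36 mm in diameter, 62 mm tall with cap, straight-sided up to 41 mm above its base, cap 28 mm across. Loose, stands on the bench. The point is its centre, on its axis 31 mm above its base; z along its axis to the cap
- bottle_s_center (a point): the smallest sample bottle: white plastic, upright, round, red screw cap; 30 mm in diameter, 50 mm tall with cap, straight-sided up to 33 mm above its base, cap 23 mm across. Loose, stands on the bench. The point is its centre, on its axis 25 mm above its base; z along its axis to the cap
- mark_first_top (a point): orange round mark, 60 mm in diameter: one end of the row (either end; it changes from start to start). The four marks are equally spaced, 85 mm apart, in a straight row on a low aluminium rail (80 mm deep, 360 mm long, 12 mm high, fixed to the bench, its long direction along the row); the point is the centre of its top face, which is 14 mm above the bench, z up
- mark_last_top (a point): blue round mark, 60 mm in diameter, the other end of the row. The point is the centre of its top face, 14 mm above the bench
- mark_a_top (a point): one of two alike black round marks, 60 mm in diameter, in the middle of the row; either of the two may be the one next to the orange mark. The point is the centre of its top face, 14 mm above the bench
- mark_b_top (a point): one of two alike black round marks, 60 mm in diameter, in the middle of the row; either of the two may be the one next to the orange mark. The point is the centre of its top face, 14 mm above the bench
- tip_box_center (a point): bystander: white pipette-tip box with a yellow rack, 85 x 120 mm, 57 mm tall, loose on the bench; the point is on its vertical middle axis, 25 mm above the bench
- waste_tub_center (a point): bystander: orange round waste tub with lid, 116 mm across, 107 mm tall, loose on the bench; the point is on its axis, 54 mm above the bench
Not all that is in view belongs to the job. What is shaped like the part that bears bottle_s_center but purple is not meant.

How it is judged:
By the outcome, as a careful person would: the job done as asked, in the order asked, and still so for the second after the job is handed in, with the robot touching nothing.
It also fails if it takes over 102 s, if anything falls off the work surface, if the arm or the gripper's body presses on something with over 40 N, if the wrist force passes 120 N, or if a joint passes its speed limit or range.

## Robot

A 6-joint arm with a two-finger parallel gripper is mounted at the origin on the work surface. World frame = base frame: x ahead of the robot, y to its left, z up, the work surface at z = 0. Lengths are in mm, angles in degrees, forces in N, time in s.
With the tool pointing down it reaches from about 300 to 850 mm from the base axis. Payload 4.2 kg.
Tool frame: the origin (TCP) lies midway between the tips of the shut fingers; the grasp point (between the pads) lies env.grasp_offset behind it (env.grasp_offset is the distance from the TCP to the grasp point, in mm); y points along the fingers, x is the direction in which the jaws open and shut, and the axes are right-handed (so a half turn about y gives the same grasp; the last joint's range is limited). The gripper opens to 91 mm and grips with 3 to 60 N. Pads are 32 mm wide; open, the fingers measure 118 mm over their backs; the gripper's body (76 mm by 178 mm) begins 60 mm behind the grasp point.
Start: joints at [-66.979, 18.312, 89.639, -0, 72.044, -1.146], TCP at [235.412, -524.618, 213.976] pointing down, gripper open.
Joint ranges: [-177.97, 177.97], [-48.28, 115.42], [12.27, 149.76], [-77.06, 257.06], [2.81, 150.46], [-146.56, 146.56]. Speed limits (degrees/s): [147.25, 147.25, 180, 180, 180, 180].

## Interface

Orientations are given as [roll, pitch, yaw] about the fixed x, y, z axes, in that order (R = Rz(yaw) Ry(pitch) Rx(roll)).
In Python, from workcell import state, vision, job, env gives the robot as it stands.
- The arm moves only by the shell command python3 -m handwheel 'ROWS' [FORCE]. ROWS is JSON, a list of rows, each a list of 3 entries, a list of its own where there are three numbers: the finger opening in cm, from 0 to 9.12, then the shift along the tool's x, y, z in cm, then the turn about the tool's y in degrees. A call has 1 to 10 rows; each row is the pose to reach, as a shift and turn from the pose measured when the call began, along the tool's axes at that moment; what a row does not reach only later rows make up. A row lasts 1/10 s, in which the tool goes at most 50 mm and 8.59 degrees, less where a joint would pass 70% of its speed; a pose out of reach is approached as far as the arm can. A call with a gripper value outside its range is refused whole. The fingers move at their own pace and stop on an object; FORCE is the grip in N (left out, the last holds). Time passes only in rows, so rows that repeat a pose let the fingers close. It gives the time, the measured TCP pose, the force and the opening at its end, in the units of the state.
- state(): the state, without advancing time (a new reading comes with each control period).
- vision.grab_frame(name): name is "side" or "top" or "wrist"; returns the picture (480x640x3 uint8, red, green, blue); there is no depth.
- vision.camera_model(name): a dict with "fov_y" (degrees; the focal length in pixels is half the picture's height over the tangent of half this angle, whatever the lens; pixels are square), "cx", "cy" (the principal point, pixels), "extrinsics" (4x4, takes a point from world to camera coordinates). Camera axes: x right, y up, looking along -z (the intrinsics and any distortion apply to the point x, -y, -z); pixel columns grow to the right and rows downward; lengths in mm; the calibration is good to about 2 mm. The wrist camera is an equidistant fisheye: a pixel r from the principal point sees the ray r / f radians off the axis. A picture is of the moment at which its call begins: read the wrist's pose just before it. camera_model takes no time and is no camera call; for the wrist camera it gives the pose at the moment of the call.
- job.job_done(): hands the job in, once; it reports no verdict.
The state is a dict: "time_s": time; "qpos": joint angles; "qvel": joint speeds; "effort": joint torques, N m; "ee_pos": TCP position; "ee_rot": TCP orientation; "force": force on the tool from outside, world axes, zero at the start; "torque": the same for the moment, N m; "gripper_width": finger opening in mm.
Only numpy, scipy, OpenCV 4.12 (cv2) and the standard library are available. Lean on these libraries where they do the work, as an engineer would, in place of code of your own. Each camera call takes 0.05 s, during which the arm holds its last target.

## Working session

There is one attempt and no reset: what is moved stays moved. The work goes in short steps, Python scripts to look and compute and a shell command to move; the robot and the scene stay as the last step left them, time stands still between calls to the robot, and variables do not carry over. Pictures are saved under pics/ and viewed, and the job is handed in when it is done.

```bash
ls; mkdir -p pics; python3 - <<'E'
from workcell import state, vision, job, env
import cv2
print(state(), env.grasp_offset)
for n in("side","top","wrist"):
    m=vision.camera_model(n);print(n,m)
    cv2.imwrite(f"pics/{n}0.png",vision.grab_frame(n)[:,:,::-1])
E
```

```text
pics
{'time_s': 0.0, 'qpos': array([-6.69797118e+01,  1.83519688e+01,  8.97069257e+01, -2.43428880e-04,
        7.20427865e+01, -1.14612561e+00]), 'qvel': array([-0.08118084, -0.06162728, -0.01852895,  0.06116648, -0.17834572,
        0.10818031]), 'effort': array([-2.23408456e-04, -4.12470281e+01, -2.31973922e+01,  7.26439850e-02,
        4.56112053e-02, -1.24015646e-04]), 'ee_pos': array([ 235.19856658, -524.14404323,  213.11346903]), 'ee_rot': array([-89.99819753,   0.1016652 , -65.83350932]), 'force': array([ 0.98778583, -0.28059327,  0.51175004]), 'torque': array([-0.04851802,  0.00210988,  0.00016108]), 'gripper_width': 90.96319347363023} 18.8
side {'fov_y': 57.16697283694807, 'cx': 322.3024756369167, 'cy': 232.40806819653224, 'extrinsics': array([[ 9.87000334e-01, -1.60072240e-01,  1.43950852e-02,
        -5.38509017e+02],
       [ 7.97844537e-02,  5.65753366e-01,  8.20705532e-01,
        -9.60985721e+01],
       [-1.39516241e-01, -8.08888130e-01,  5.71170037e-01,
        -8.07468894e+02],
       [ 0.00000000e+00,  0.00000000e+00,  0.00000000e+00,
         1.00000000e+00]])}
t
[... 179 characters left out ...]
],
       [ 9.98264365e-01, -1.82831585e-02,  5.59819889e-02,
        -5.22025603e+02],
       [-5.58612819e-02,  7.04777293e-03,  9.98413665e-01,
        -1.33612442e+03],
       [ 0.00000000e+00,  0.00000000e+00,  0.00000000e+00,
         1.00000000e+00]])}
wrist {'fov_y': 65.70646984690485, 'cx': 316.61768990906177, 'cy': 232.877758451372, 'extrinsics': array([[ 4.09174609e-01, -9.12455017e-01, -1.40772133e-03,
        -5.75420162e+02],
       [ 8.74444874e-01,  3.92569342e-01, -2.85018375e-01,
         3.11222485e+01],
       [ 2.60619074e-01,  1.15391307e-01,  9.58521019e-01,
        -3.92116569e+02],
       [ 0.00000000e+00,  0.00000000e+00,  0.00000000e+00,
         1.00000000e+00]])}
```

View pics/side0.png

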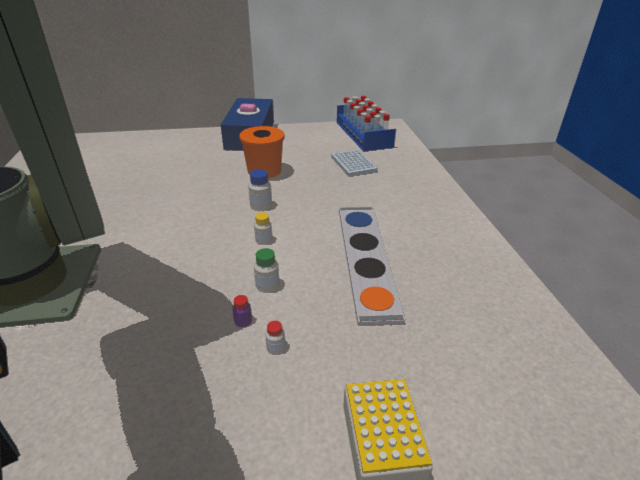

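View pics/top0.png

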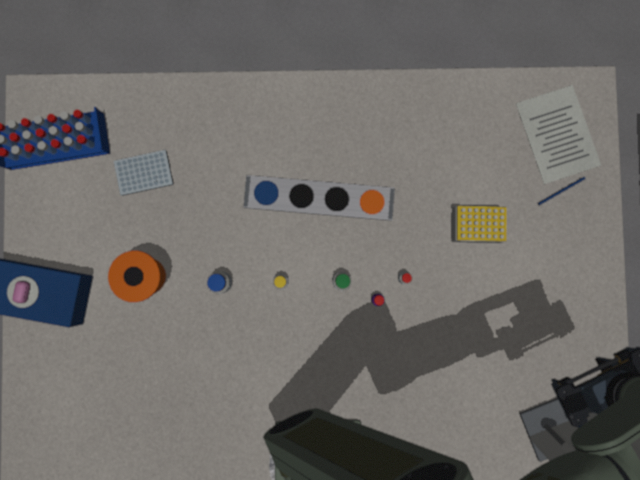

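View pics/wrist0.png

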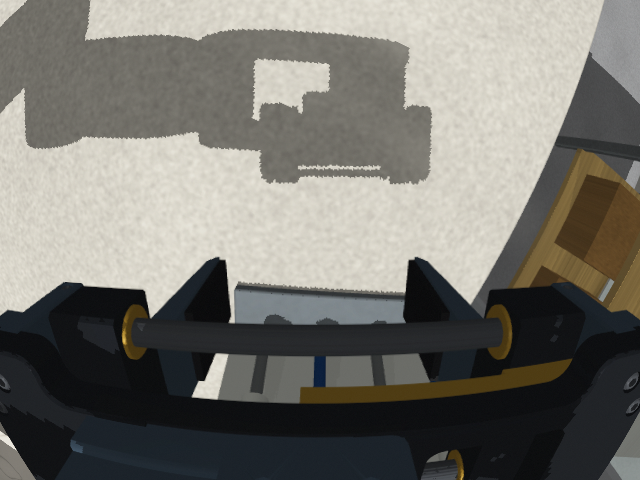

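Candidates, in top-camera pixels:
- **Red caps:** (405,279) is on a white body; (378,300) is on the purple decoy.
- **Other caps:** blue at (217,283), yellow at (281,282), green at (343,281).
- **Not targets:** the red-topped tubes in the rack at (50,130).

In the side image, the red cap at (276,328) has a white body and the one at (242,302) is purple. I'll check this with a crop and measure.

```bash
cat > h.py <<'E'
import numpy as np, cv2
from workcell import state, vision, job, env
def pix(name,p):
    m=vision.camera_model(name);f=240/np.tan(np.radians(m["fov_y"]/2));c=m["extrinsics"]@np.r_[p,1]
    return np.array([m["cx"]+f*c[0]/-c[2], m["cy"]-f*c[1]/-c[2]])
def ray(name,uv,z):
    m=vision.camera_model(name);f=240/np.tan(np.radians(m["fov_y"]/2));E=m["extrinsics"];R=E[:3,:3]
    d=R.T@np.array([(uv[0]-m["cx"])/f,-(uv[1]-m["cy"])/f,-1]);o=-R.T@E[:3,3]
    return o+d*(z-o[2])/d[2]
def blob(img,uv,r,kind):
    x0,y0=int(uv[0]-r),int(uv[1]-r);c=img[y0:y0+2*r+1,x0:x0+2*r+1]
    hsv=cv2.cvtColor(c,cv2.COLOR_RGB2HSV);H,S,V=[hsv[...,i].astype(int) for i in range(3)]
    m={'red':((H<6)|(H>174))&(S>150)&(V>60),'green':(H>45)&(H<85)&(S>120),'yellow':(H>20)&(H<35)&(S>130),
       'blue':(H>105)&(H<130)&(S>120),'orange':(H>5)&(H<20)&(S>150),'black':(V<70)}[kind].astype(np.uint8)
    n,l,st,ce=cv2.connectedComponentsWithStats(m)
    i=1+np.argmax(st[1:,4]);return ce[i]+[x0,y0],st[i,2:]
E
python3 - <<'E'
from h import *
s=cv2.imread("pics/side0.png")[:,:,::-1];t=cv2.imread("pics/top0.png")[:,:,::-1]
for n,k,h,ut,us in [('xl','blue',86,(217,283),(259,177)),('l','green',74,(343,281),(265,257)),('m','yellow',62,(281,282),(263,220)),('s','red',50,(405,279),(275,327)),
  ('first','orange',14,(372,202),(377,298)),('last','blue',14,(266,193),(359,219)),('b1','black',14,(302,196),(364,242)),('b2','black',14,(337,200),(370,268))]:
    r=12 if h>20 else 18
    ct,st=blob(t,ut,r,k);cs,ss=blob(s,us,r+2,k)
    zt=h-2 if h>20 else h; zs=h-8 if h>20 else h
    print(n,ct.round(1),st,ray("top",ct,zt).round(1),cs.round(1),ss,ray("side",cs,zs).round(1))
c1=cv2.resize(s[290:360,220:300],None,fx=5,fy=5);cv2.imwrite("pics/crop_s.png",c1[:,:,::-1])
c1=cv2.resize(t[170:320,190:430],None,fx=3.3,fy=3.3);cv2.imwrite("pics/crop_t.png",c1[:,:,::-1])
E
```

```text
xl [216.1 282.1] [ 17  17 233] [434.1 224.9  84. ] [258.1 173.5] [ 17   8 110] [433.  235.3  78. ]
l [342.2 280.6] [ 13  13 135] [431.9 -59.9  72. ] [264.6 253.9] [ 17  11 142] [431.5 -54.5  66. ]
m [279.8 281.1] [ 11  11 100] [433.4  82.8  60. ] [261.5 218.3] [ 12  12 132] [431.8  81.9  54. ]
s [406.4 277.5] [ 8  8 57] [ 436.  -210.2   48. ] [273.8 326.2] [ 13  12 126] [ 435.9 -207.2   42. ]
first [371.7 201.5] [ 24  24 429] [ 619.2 -137.8   14. ] [376.6 298.1] [ 34  23 613] [ 618.9 -141.1   14. ]
last [265.8 192.5] [ 23  22 405] [645.6 115.5  14. ] [358.3 218.9] [ 25  13 261] [644.7 111.7  14. ]
b1 [301.  195.5] [ 24  24 446] [636.7  31.3  14. ] [363.5 241.4] [ 28  17 361] [636.   27.2  14. ]
b2 [336.4 198.6] [ 24  24 449] [627.8 -53.3  14. ] [369.4 267.4] [ 30  19 455] [627.3 -56.9  14. ]
```

View pics/crop_s.png

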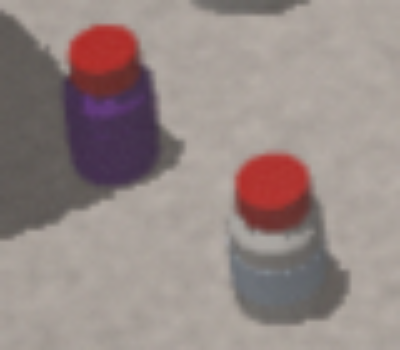

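View pics/crop_t.png

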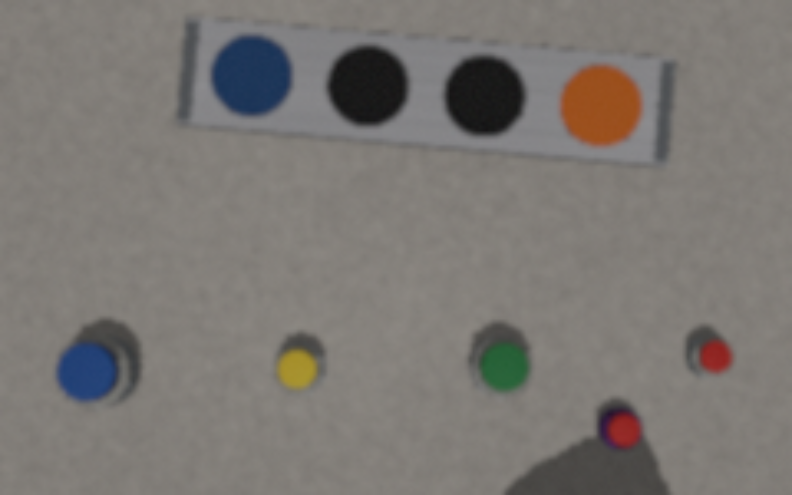

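The white-bodied small bottle is the one at top (406,278); the purple one at (378,300) is the decoy. Neighbouring marks come out 84.9 mm apart, which matches the given 85 mm. Next I work out the first approach, above XL.

```bash
cat >> h.py <<'E'
def to(x,y,z,yaw=0):
    s=state();p=s["ee_pos"];w=s["ee_rot"][2];a=np.radians(w);d=np.array([x,y,z])-p
    t=np.array([d[0]*np.cos(a)+d[1]*np.sin(a), -d[2], -d[0]*np.sin(a)+d[1]*np.cos(a)])/10
    print("t",round(s["time_s"],2),"pos",p.round(1),"rot",s["ee_rot"].round(1),"w",round(s["gripper_width"],1),"F",s["force"].round(1),"-> shift cm",t.round(2),"turn",round(-(yaw-w),1))
def wpix(p):
    m=vision.camera_model("wrist");f=240/np.tan(np.radians(m["fov_y"]/2));c=m["extrinsics"]@np.r_[p,1]
    v=np.array([c[0],-c[1]]);th=np.arctan2(np.hypot(*v),-c[2]);return np.array([m["cx"],m["cy"]])+f*th*v/np.hypot(*v)
def wray(uv,z):
    m=vision.camera_model("wrist");f=240/np.tan(np.radians(m["fov_y"]/2));E=m["extrinsics"]
    v=(np.array(uv)-[m["cx"],m["cy"]]);r=np.hypot(*v);th=r/f
    d=E[:3,:3].T@np.array([np.sin(th)*v[0]/r,-np.sin(th)*v[1]/r,-np.cos(th)]);o=-E[:3,:3].T@E[:3,3]
    return o+d*(z-o[2])/d[2]
E
python3 -c "
from h import *
to(434,227,150)
m=vision.camera_model('wrist');E=m['extrinsics'];print('cam',-E[:3,:3].T@E[:3,3])"
```

```text
t 0.15 pos [ 235.3 -524.3  213.3] rot [-90.    0.1 -65.8] w 91.1 F [-0.3  0.1 -0. ] -> shift cm [-60.41   6.33  48.89] turn -65.8
cam [ 310.43892448 -492.04612428  384.02381529]
```

```bash
python3 -m handwheel '[[9.1,[-2,0.2,1.6],-3],[9.1,[-5.5,0.5,4.5],-8],[9.1,[-9.5,1,7.7],-14],[9.1,[-13.5,1.5,10.9],-20],[9.1,[-17.5,2,14.2],-26],[9.1,[-21.5,2.5,17.4],-32],[9.1,[-25.5,3,20.6],-38],[9.1,[-29.5,3.5,23.9],-44],[9.1,[-33.5,4,27.1],-50],[9.1,[-37.5,4,30.3],-56]]' 15
python3 -c "
from h import *
to(434,180,160)"
```

```text
time_s: 1.15
ee_pos: [354.6, -68.4, 173.7]
ee_rot: [-89.9, 0.1, -9.6]
force: [0.0, -0.5, -0.0]
gripper_width: 90.6
t 1.15 pos [354.6 -68.4 173.7] rot [-89.9   0.1  -9.6] w 90.6 F [ 0.  -0.5 -0. ] -> shift cm [ 3.68  1.37 25.82] turn -9.6
```

```bash
python3 -m handwheel '[[9.1,[0.6,0.2,4.3],-2],[9.1,[1.2,0.5,8.5],-4],[9.1,[1.9,0.8,12.8],-6],[9.1,[2.5,1.1,17],-8],[9.1,[3.1,1.4,20],-9.6],[9.1,[3.2,1.4,22.8],-9.6],[9.1,[3.2,1.4,22.8],-9.6]]'
python3 - <<'E'
from h import *
to(434,227,150)
for z in (0,84): print(wpix([434,227,z]))
cv2.imwrite("pics/w1.png",vision.grab_frame("wrist")[:,:,::-1])
E
```

```text
time_s: 1.85
ee_pos: [424.9, 153.7, 159.6]
ee_rot: [-89.9, 0.0, 0.2]
force: [-0.5, -0.5, 0.7]
gripper_width: 91.1
t 1.85 pos [424.9 153.7 159.6] rot [-89.9   0.    0.2] w 91.1 F [-0.5 -0.5  0.7] -> shift cm [0.93 0.96 7.33] turn 0.2
[325.86325399 133.63448005]
[328.78830634 136.07846913]
```

View pics/w1.png

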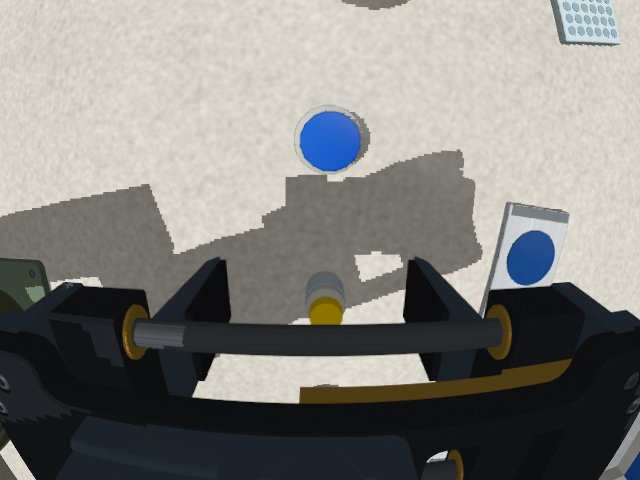

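The wrist view shows the XL cap at about (330,141) and the blue mark at about (530,258). I'll measure both.

```bash
python3 - <<'E'
from h import *
w=cv2.imread("pics/w1.png")[:,:,::-1]
c,s=blob(w,(330,141),45,'blue');print(c,s,wray(c,86),wray(c,84))
c,s=blob(w,(530,258),40,'blue');print(c,s,wray(c,14))
E
```

```text
[329.75292449 140.84828075] [  60   60 2821] [433.76636564 222.16002896  86.        ] [433.83115559 222.08030624  84.        ]
[530.31875953 257.52109812] [  48   54 1967] [643.82673539 112.71468958  14.        ]
```

```bash
python3 -m handwheel '[[9.1,[0.5,0.5,3.5],0.2],[9.1,[0.9,1.5,6.5],0.2],[9.1,[0.95,3.5,6.85],0.2],[9.1,[0.95,7,6.85],0.2],[9.1,[0.95,10.5,6.85],0.2],[9.1,[0.95,13.2,6.85],0.2],[9.1,[0.95,14.2,6.85],0.2],[9.1,[0.95,14.2,6.85],0.2]]' 15
python3 -c "
from h import *
to(434,222,17.5)"
```

```text
time_s: 2.7
ee_pos: [432.4, 219.5, 16.7]
ee_rot: [-90.0, 0.2, -0.1]
force: [0.1, 0.1, 0.6]
gripper_width: 90.9
t 2.7 pos [432.4 219.5  16.7] rot [-90.    0.2  -0.1] w 90.9 F [0.1 0.1 0.6] -> shift cm [ 0.16 -0.08  0.25] turn -0.1
```

```bash
python3 -m handwheel '[[9.1,[0.16,0,0.25],0],[9.1,[0.16,0,0.25],0],[5,[0.16,0,0.25],0],[5,[0.16,0,0.25],0],[4,[0.16,0,0.25],0],[4,[0.16,0,0.25],0],[4,[0.16,0,0.25],0],[4,[0.16,0,0.25],0]]' 15
python3 -c "
from h import *
to(434,222,17.5);to(618.2,-140.8,150)"
```

```text
time_s: 3.5
ee_pos: [433.8, 221.9, 16.8]
ee_rot: [-90.0, 0.3, -0.1]
force: [-0.8, -0.0, 1.4]
gripper_width: 51.2
t 3.5 pos [433.8 221.9  16.8] rot [-90.    0.3  -0.1] w 51.2 F [-0.8 -0.   1.4] -> shift cm [ 0.02 -0.07  0.01] turn -0.1
t 3.5 pos [433.8 221.9  16.8] rot [-90.    0.3  -0.1] w 51.2 F [-0.8 -0.   1.4] -> shift cm [ 18.51 -13.32 -36.23] turn -0.1
```

```bash
python3 -m handwheel '[[4,[0,-1,0],0],[4,[0,-3.5,0],0],[4,[0,-7,0],0],[4,[0,-10,-0.5],0],[4,[0.5,-11.5,-2],0],[4,[1.5,-12,-5],0],[4,[3,-12,-8.5],0],[4,[5,-12,-12],0],[4,[7,-12,-15.5],0],[4,[9,-12,-19],0]]' 20
python3 -m handwheel '[[4,[1.5,0,-3.5],0],[4,[3.5,0,-7],0],[4,[5.5,0,-10.5],0],[4,[7.5,0,-13.5],0],[4,[9,0,-15.7],0],[4,[9.5,0,-17],0],[4,[9.5,0,-17],0]]'
python3 -c "
from h import *
to(618.2,-140.8,150);to(618.2,-140.8,33)"
```

```text
time_s: 4.5
ee_pos: [524.4, 30.4, 137.1]
ee_rot: [-90.0, 0.2, -0.1]
force: [0.1, 1.3, -1.6]
gripper_width: 51.3
time_s: 5.2
ee_pos: [619.1, -141.1, 136.6]
ee_rot: [-90.0, 0.3, -0.2]
force: [-1.0, -0.3, -0.8]
gripper_width: 51.3
t 5.2 pos [ 619.1 -141.1  136.6] rot [-90.    0.3  -0.2] w 51.3 F [-1.  -0.3 -0.8] -> shift cm [-0.09 -1.34  0.03] turn -0.2
t 5.2 pos [ 619.1 -141.1  136.6] rot [-90.    0.3  -0.2] w 51.3 F [-1.  -0.3 -0.8] -> shift cm [-0.09 10.36  0.03] turn -0.2
```

```bash
python3 - <<'E'
from h import *
w=vision.grab_frame("wrist")
cv2.imwrite("pics/w2.png",w[:,:,::-1])
for p in [(618.2,-140.8),(626.8,-56.3),(635.7,28.3),(644.4,112.6)]: print(wpix([*p,14]))
c,s=blob(w,wpix([626.8,-56.3,14]),38,'black');print(c,s,wray(c,14))
c,s=blob(w,wpix([635.7,28.3,14]),38,'black');print(c,s,wray(c,14))
E
```

```text
[315.60627893 225.91810194]
[326.27182309 121.34428888]
[337.33469749  17.4501469 ]
[346.67889015 -71.2970886 ]
[322.21169089 126.62945839] [  73   66 3028] [623.63543071 -60.4740285   14.        ]Traceback (most recent call last):
  File "<stdin>", line 6, in <module>
  File "h.py", line 12, in blob
    hsv=cv2.cvtColor(c,cv2.COLOR_RGB2HSV);H,S,V=[hsv[...,i].astype(int) for i in range(3)]
cv2.error: OpenCV(4.12.0) /io/opencv/modules/imgproc/src/color.cpp:199: error: (-215:Assertion failed) !_src.empty() in function 'cvtColor'
```

View pics/w2.png

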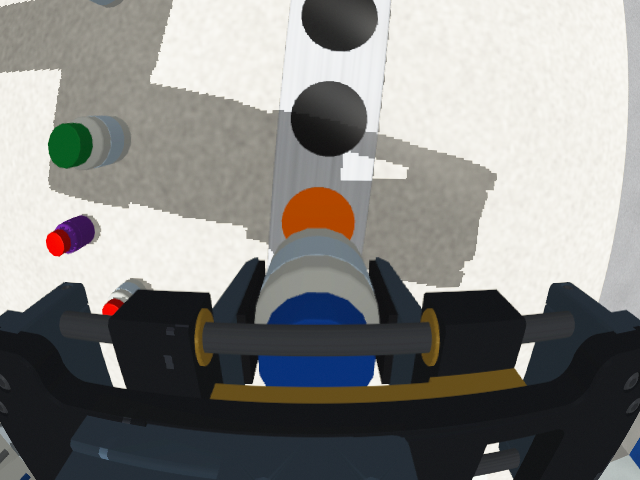

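The black mark spans columns 291–367 and rows 81–157, so its centre is about (329,119). The orange mark spans 282–354 with its top at row 187.

```bash
python3 - <<'E'
from h import *
print(wray((329,119),14),wray((318,222.5),14),wray((339.5,14),14))
E
```

```text
[628.92271644 -54.4434201   14.        ] [ 620.1661121  -137.90619902   14.        ] [637.41734362  31.30999901  14.        ]
```

```bash
python3 -m handwheel '[[4,[0,2,0.2],0],[4,[0,5,0.2],0],[4,[0,7.5,0.2],0],[4,[0,9.2,0.2],0],[4,[0,10,0.2],0],[4,[0,10.3,0.2],0],[4,[0,10.4,0.2],0]]'
python3 -c "
from h import *
to(619.3,-139,31.0)"
```

```text
time_s: 5.95
ee_pos: [618.0, -137.1, 33.3]
ee_rot: [-90.0, 0.3, -0.1]
force: [-0.3, 0.2, -0.4]
gripper_width: 51.3
t 5.95 pos [ 618.  -137.1   33.3] rot [-90.    0.3  -0.1] w 51.3 F [-0.3  0.2 -0.4] -> shift cm [ 0.13  0.23 -0.19] turn -0.1
```

```bash
python3 -m handwheel '[[4,[0.1,0.1,-0.19],0],[4,[0.13,0.2,-0.19],0],[4,[0.13,0.23,-0.19],0],[4,[0.13,0.23,-0.19],0]]'
python3 -c "
from h import *
to(619.3,-139,31.0)"
```

```text
time_s: 6.35
ee_pos: [619.4, -139.1, 31.2]
ee_rot: [-90.0, 0.3, -0.1]
force: [-0.4, -0.2, -2.9]
gripper_width: 51.6
t 6.35 pos [ 619.4 -139.1   31.2] rot [-90.    0.3  -0.1] w 51.6 F [-0.4 -0.2 -2.9] -> shift cm [-0.01  0.02  0.01] turn -0.1
```

```bash
python3 -m handwheel '[[4,[0,0.04,0],0],[5.3,[0,0.04,0],0],[5.5,[0,0.04,0],0],[6,[0,0.04,0],0],[9.1,[0,0.04,0],0],[9.1,[0,0.04,0],0],[9.1,[0,0.04,0],0]]'
python3 - <<'E'
from h import *
to(619.3,-139,130)
for n in ("wrist","side"): cv2.imwrite(f"pics/{n}3.png",vision.grab_frame(n)[:,:,::-1])
E
```

```text
time_s: 7.05
ee_pos: [619.4, -139.1, 30.9]
ee_rot: [-90.0, 0.3, -0.1]
force: [0.5, 0.5, -0.4]
gripper_width: 81.0
t 7.05 pos [ 619.4 -139.1   30.9] rot [-90.    0.3  -0.1] w 81.0 F [ 0.5  0.5 -0.4] -> shift cm [-0.01 -9.91  0.01] turn -0.1
```

View pics/side3.png

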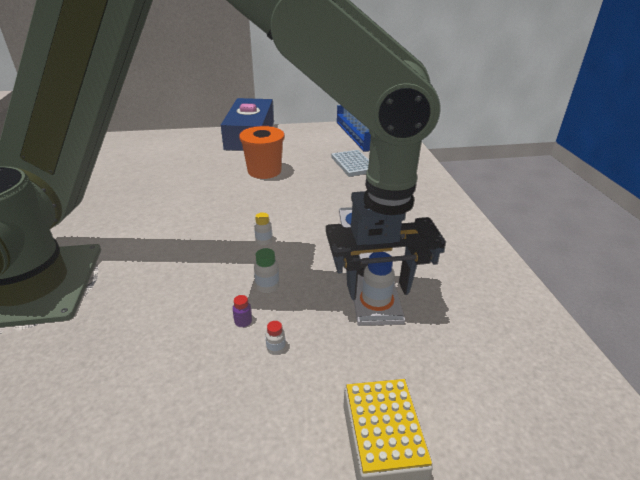

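XL is standing on the orange mark. I'll go up and over to L, then check XL from there.

```bash
python3 -m handwheel '[[9.1,[0,-2,0],0],[9.1,[0,-5,0],0],[9.1,[0,-9,0],0],[9.1,[0,-12.5,0],0],[9.1,[-2.5,-13,0],0],[9.1,[-6.5,-13,0],0],[9.1,[-11,-13,0],0],[9.1,[-15,-13,0],0],[9.1,[-18,-13,0],0],[9.1,[-18.8,-13,0.5],0]]'
python3 - <<'E'
from h import *
w=vision.grab_frame("wrist");to(431.5,-62,130)
cv2.imwrite("pics/w4.png",w[:,:,::-1])
s=vision.grab_frame("side");cv2.imwrite("pics/s4.png",cv2.resize(s[230:330,320:430],None,fx=5,fy=5,interpolation=cv2.INTER_CUBIC)[:,:,::-1])
c,q=blob(w,wpix([431.5,-62,74]),40,'green');print(c,q,wray(c,74))
E
```

```text
time_s: 8.15
ee_pos: [428.9, -133.4, 161.8]
ee_rot: [-90.0, 0.3, -0.2]
force: [0.8, 0.5, -0.2]
gripper_width: 91.0
t 8.2 pos [ 429.5 -132.8  162. ] rot [-90.    0.3  -0.2] w 91.0 F [-1.1  0.4 -0. ] -> shift cm [0.17 3.2  7.08] turn -0.2
[320.69807037 139.06867196] [  48   47 1762] [435.74346645 -62.65564716  74.        ]
```

View pics/w4.png

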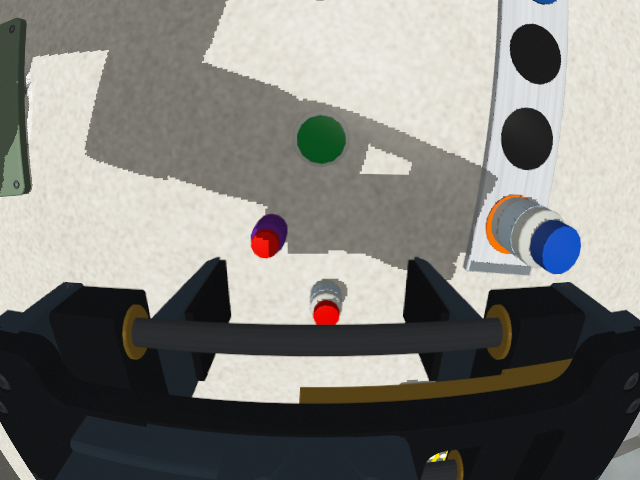

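View pics/s4.png

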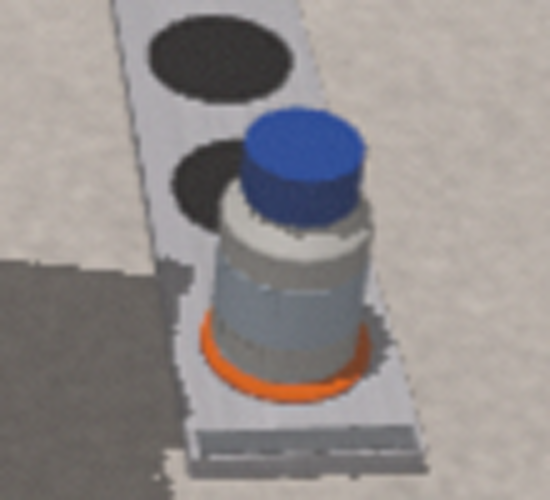

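```bash
python3 - <<'E'
from h import *
w=cv2.imread("pics/w4.png");
# wrist crop
cv2.imwrite("pics/w4c.png",cv2.resize(w[180:280,460:590],None,fx=6,fy=6,interpolation=cv2.INTER_CUBIC))
s=vision.grab_frame("side");cv2.imwrite("pics/s4c.png",cv2.resize(s[275:315,345:410],None,fx=12,fy=12,interpolation=cv2.INTER_NEAREST)[:,:,::-1])
def orange(im):
    h=cv2.cvtColor(im,cv2.COLOR_RGB2HSV);m=(h[...,0]>4)&(h[...,0]<20)&(h[...,1]>150);return m
m=orange(s);m[:270]=0;m[320:]=0;m[:,:350]=0;m[:,405:]=0
ys,xs=np.nonzero(m);print("side orange",xs.min(),xs.max(),ys.min(),ys.max())
def circ(f,c,r):
    P=np.array([f([c[0]+r*np.cos(t),c[1]+r*np.sin(t),14]) for t in np.linspace(0,6.28,180)]);return P[:,0].min().round(1),P[:,0].max().round(1),P[:,1].min().round(1),P[:,1].max().round(1)
sp=lambda p:pix("side",p)
for c in [(619.3,-139),(618.9,-141.1)]: print(c,circ(sp,c,30),circ(sp,c,26))
E
```

```text
side orange 360 392 293 309
(619.3, -139) (np.float64(359.4), np.float64(393.7), np.float64(285.8), np.float64(309.5)) (np.float64(361.7), np.float64(391.4), np.float64(287.3), np.float64(307.8))
(618.9, -141.1) (np.float64(359.5), np.float64(393.9), np.float64(286.6), np.float64(310.4)) (np.float64(361.7), np.float64(391.5), np.float64(288.1), np.float64(308.7))
```

View pics/s4c.png

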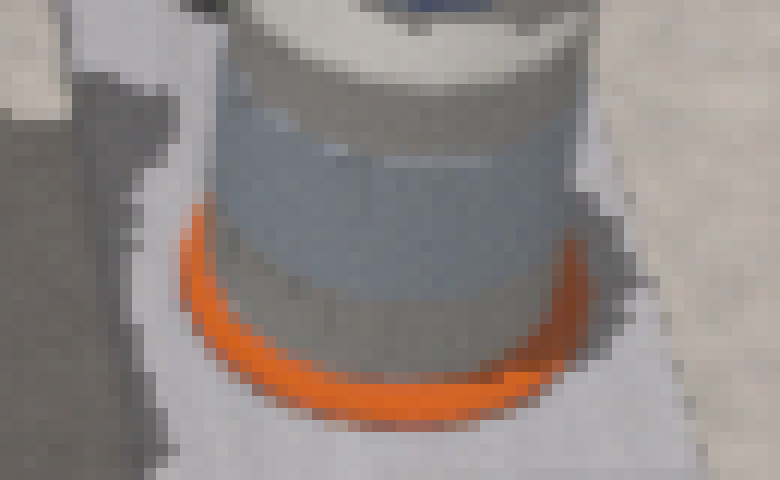

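View pics/w4c.png

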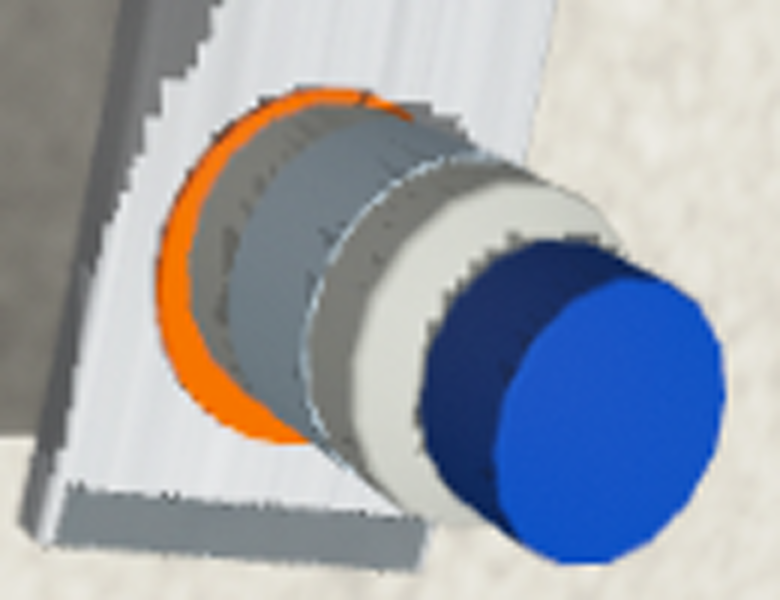

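```bash
python3 - <<'E'
from h import *
t=vision.grab_frame("top")
cv2.imwrite("pics/t5.png",cv2.resize(t[170:320,190:430],None,fx=3.3,fy=3.3)[:,:,::-1])
c,q=blob(t,pix("top",[619,-138,100]),12,'blue');print(c,q,ray("top",c,98))
w=vision.grab_frame("wrist");to(431.5,-60,33-18.8)
c,q=blob(w,wpix([431.5,-62,74]),40,'green');print(c,q,wray(c,74))
E
```

```text
[374.10267857 196.97321429] [ 17  17 224] [ 618.64365124 -134.23674674   98.        ]
t 8.4 pos [ 433.8 -133.9  161.9] rot [-90.    0.2  -0.1] w 90.8 F [-0.8  0.4 -0.5] -> shift cm [-0.24 14.77  7.39] turn -0.1
[313.65536723 138.37457627] [  48   48 1770] [432.98851393 -62.76182267  74.        ]
```

View pics/t5.png

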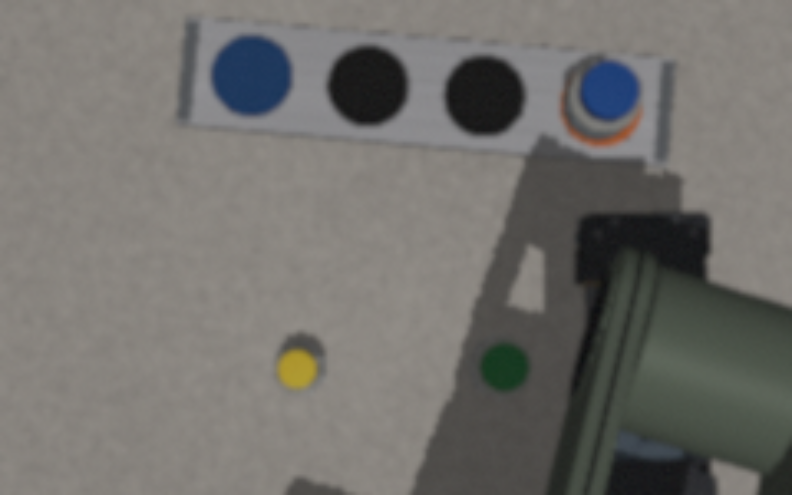

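```bash
python3 -m handwheel '[[9.1,[-0.1,0.5,3],0],[9.1,[-0.15,1.5,6],0],[9.1,[-0.15,4,7.2],0],[9.1,[-0.15,8,7.3],0],[9.1,[-0.15,11.5,7.3],0],[9.1,[-0.15,14,7.3],0],[9.1,[-0.15,15,7.3],0],[9.1,[-0.15,15.05,7.3],0],[9.1,[-0.15,15.05,7.3],0]]' 15
python3 -c "
from h import *
to(432.3,-61,11.5)"
```

```text
time_s: 9.3
ee_pos: [433.3, -61.1, 11.9]
ee_rot: [-90.0, 0.1, -0.1]
force: [0.2, -0.5, 0.3]
gripper_width: 90.8
t 9.3 pos [433.3 -61.1  11.9] rot [-90.    0.1  -0.1] w 90.8 F [ 0.2 -0.5  0.3] -> shift cm [-0.1   0.04  0.01] turn -0.1
```

```bash
python3 -m handwheel '[[6,[-0.1,0,0],0],[6,[-0.1,0,0],0],[5,[-0.1,0,0],0],[4,[-0.1,0,0],0],[3,[-0.1,0,0],0],[3,[-0.1,0,0],0],[3,[-0.1,0,0],0]]' 15
python3 -c "
from h import *
to(628,-54.4,140);to(628,-54.4,26)"
```

```text
time_s: 10.0
ee_pos: [432.2, -61.1, 12.0]
ee_rot: [-90.0, 0.1, -0.1]
force: [-1.1, -0.6, 2.6]
gripper_width: 43.8
t 10.0 pos [432.2 -61.1  12. ] rot [-90.    0.1  -0.1] w 43.8 F [-1.1 -0.6  2.6] -> shift cm [ 19.58 -12.8    0.7 ] turn -0.1
t 10.0 pos [432.2 -61.1  12. ] rot [-90.    0.1  -0.1] w 43.8 F [-1.1 -0.6  2.6] -> shift cm [19.58 -1.4   0.7 ] turn -0.1
```

```bash
python3 -m handwheel '[[3,[0,-1,0],0],[3,[0,-3.5,0],0],[3,[1,-6.5,0],0],[3,[3.5,-8,0.2],0],[3,[7,-8.5,0.4],0],[3,[11,-8.5,0.6],0],[3,[15,-8.5,0.7],0],[3,[18,-8.5,0.7],0],[3,[19.5,-8.2,0.7],0],[3,[19.5,-8,0.7],0]]' 20
python3 -c "
from h import *
to(628,-54.4,26)"
```

```text
time_s: 11.0
ee_pos: [629.1, -54.3, 91.5]
ee_rot: [-90.0, 0.0, -0.1]
force: [-1.6, 0.4, -0.9]
gripper_width: 43.5
t 11.0 pos [629.1 -54.3  91.5] rot [-90.    0.   -0.1] w 43.5 F [-1.6  0.4 -0.9] -> shift cm [-0.11  6.55 -0.01] turn -0.1
```

```bash
python3 -m handwheel '[[3,[-0.1,2,0],0],[3,[-0.1,4,0],0],[3,[-0.1,5.5,0],0],[3,[-0.1,6.2,0],0],[3,[-0.1,6.5,0],0],[3,[-0.1,6.55,0],0],[3,[-0.1,6.57,0],0]]'
python3 -c "
from h import *
to(628,-54.4,26)"
```

```text
time_s: 11.7
ee_pos: [628.5, -54.5, 26.7]
ee_rot: [-90.0, -0.1, -0.1]
force: [-0.4, 0.2, -0.7]
gripper_width: 43.8
t 11.7 pos [628.5 -54.5  26.7] rot [-90.   -0.1  -0.1] w 43.8 F [-0.4  0.2 -0.7] -> shift cm [-0.05  0.07  0.01] turn -0.1
```

```bash
python3 -m handwheel '[[3,[-0.05,0.07,0],0],[3,[-0.05,0.1,0],0],[4.5,[-0.05,0.1,0],0],[4.8,[-0.05,0.1,0],0],[6,[-0.05,0.1,0],0],[9.1,[-0.05,0.1,0],0],[9.1,[-0.05,-0.5,0],0],[9.1,[-0.05,-3,0],0],[9.1,[-0.05,-7,0],0],[9.1,[-0.05,-11,0],0]]'
python3 -c "
from h import *
to(432.5,10,150)"
```

```text
time_s: 12.7
ee_pos: [627.5, -54.3, 137.9]
ee_rot: [-90.0, 0.0, -0.1]
force: [0.5, -0.5, -1.1]
gripper_width: 90.2
t 12.7 pos [627.5 -54.3 137.9] rot [-90.    0.   -0.1] w 90.2 F [ 0.5 -0.5 -1.1] -> shift cm [-19.51  -1.21   6.4 ] turn -0.1
```

```bash
python3 -m handwheel '[[9.1,[-2.5,-1,1],0],[9.1,[-6.5,-1.2,2],0],[9.1,[-10.5,-1.2,3.5],0],[9.1,[-14.5,-1.2,5],0],[9.1,[-17.5,-1.2,6],0],[9.1,[-19.2,-1.2,6.4],0],[9.1,[-19.5,-1.2,6.4],0],[9.1,[-19.5,-1.2,6.4],0]]'
python3 - <<'E'
from h import *
w=vision.grab_frame("wrist");to(433,81,10)
cv2.imwrite("pics/w6.png",w[:,:,::-1])
c,q=blob(w,wpix([433,81,62]),35,'yellow');print(c,q,wray(c,62))
t=vision.grab_frame("top")
cv2.imwrite("pics/t6.png",cv2.resize(t[170:320,190:430],None,fx=3.3,fy=3.3)[:,:,::-1])
c,q=blob(t,pix("top",[619,-138,100]),12,'blue');print(c,q,ray("top",c,98))
c,q=blob(t,pix("top",[628,-53,86]),12,'green');print(c,q,ray("top",c,86))
s=vision.grab_frame("side");cv2.imwrite("pics/s6.png",cv2.resize(s[200:330,320:430],None,fx=4.5,fy=4.5,interpolation=cv2.INTER_CUBIC)[:,:,::-1])
E
```

```text
time_s: 13.5
ee_pos: [433.1, 10.0, 150.5]
ee_rot: [-90.0, -0.1, -0.1]
force: [1.0, -0.1, -0.2]
gripper_width: 91.0
t 13.55 pos [433.8   9.9 150.4] rot [-90.   -0.1  -0.1] w 91.2 F [ 1.  -0.4  0.7] -> shift cm [-0.09 14.04  7.11] turn -0.1
[315.34860884 138.08101473] [  40   40 1222] [434.57250813  81.09247794  62.        ]
[374.13004484 196.94618834] [ 17  17 223] [ 618.7037116  -134.29984779   98.        ]
[337.97163121 194.14184397] [ 13  14 141] [628.20487475 -53.68892435  86.        ]
```

View pics/s6.png

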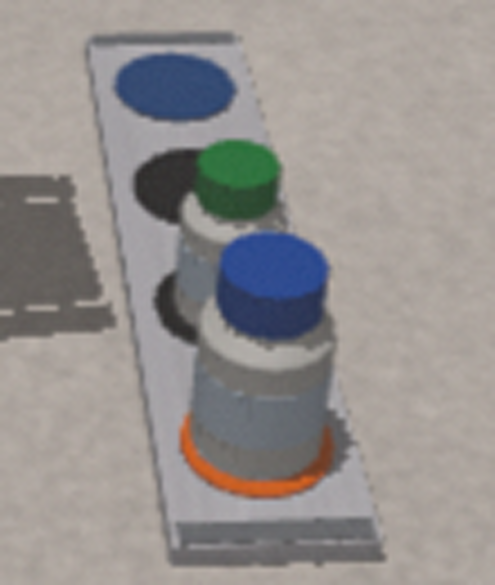

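View pics/t6.png

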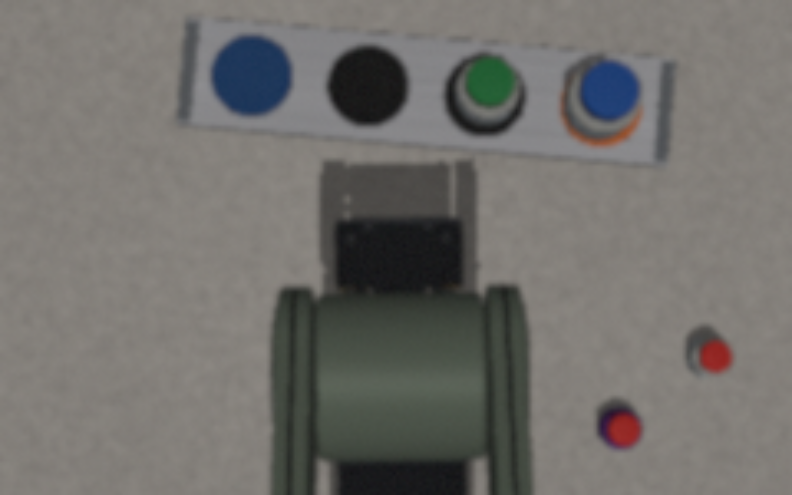

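L sits within about 0.5 mm of its mark. XL is about 3.5 mm off in +y; I'll mend that at the end. Next is M.

```bash
python3 -m handwheel '[[9.1,[-0.03,0.5,3],0],[9.1,[-0.03,1.5,6],0],[9.1,[-0.03,4,7.1],0],[9.1,[-0.03,8,7.2],0],[9.1,[-0.03,11.5,7.2],0],[9.1,[-0.03,13.5,7.2],0],[9.1,[-0.03,14.1,7.2],0],[9.1,[-0.03,14.15,7.2],0],[6,[-0.03,14.15,7.2],0],[6,[-0.03,14.15,7.2],0]]' 12
python3 -m handwheel '[[4.5,[0,0,0],0],[3,[0,0,0],0],[2.5,[0,0,0],0],[2.5,[0,0,0],0],[2.5,[0,0,0],0],[2.5,[0,0,0],0]]' 12
python3 -c "
from h import *
s=state()['ee_pos'];to(636.8,s[1]-51.5,s[2]+14)"
```

```text
time_s: 14.65
ee_pos: [435.2, 81.7, 9.5]
ee_rot: [-90.0, -0.2, -0.1]
force: [-0.7, -0.7, 0.4]
gripper_width: 77.9
time_s: 15.25
ee_pos: [434.9, 81.7, 9.6]
ee_rot: [-90.0, -0.2, -0.1]
force: [0.2, 0.4, 1.4]
gripper_width: 35.7
t 15.25 pos [434.9  81.7   9.6] rot [-90.   -0.2  -0.1] w 35.7 F [0.2 0.4 1.4] -> shift cm [20.2 -1.4 -5.1] turn -0.1
```

```bash
python3 -m handwheel '[[2.5,[0,-1,0],0],[2.5,[0,-3.5,0],0],[2.5,[1,-6.5,-0.3],0],[2.5,[3.5,-8,-1],0],[2.5,[7,-8.5,-2],0],[2.5,[11,-8.5,-3],0],[2.5,[15,-8.5,-4],0],[2.5,[18.5,-8.5,-5],0],[2.5,[20,-8.2,-5.1],0],[2.5,[20.1,-8,-5.1],0]]' 15
python3 -c "
from h import *
to(636.8,30.3,23.6)"
```

```text
time_s: 16.25
ee_pos: [637.4, 29.8, 90.2]
ee_rot: [-90.0, -0.3, -0.2]
force: [-0.2, 0.2, -0.2]
gripper_width: 35.4
t 16.25 pos [637.4  29.8  90.2] rot [-90.   -0.3  -0.2] w 35.4 F [-0.2  0.2 -0.2] -> shift cm [-0.06  6.66  0.04] turn -0.2
```

```bash
python3 -m handwheel '[[2.5,[-0.06,2,0.04],0],[2.5,[-0.06,4,0.04],0],[2.5,[-0.06,5.6,0.04],0],[2.5,[-0.06,6.3,0.04],0],[2.5,[-0.06,6.55,0.04],0],[2.5,[-0.06,6.6,0.04],0],[2.5,[-0.06,6.65,0.04],0]]'
python3 -c "
from h import *
to(636.8,30.3,23.6)"
```

```text
time_s: 16.95
ee_pos: [637.6, 30.3, 24.7]
ee_rot: [-90.0, -0.4, -0.2]
force: [-0.5, -0.8, -0.3]
gripper_width: 35.0
t 16.95 pos [637.6  30.3  24.7] rot [-90.   -0.4  -0.2] w 35.0 F [-0.5 -0.8 -0.3] -> shift cm [-0.08  0.11 -0.  ] turn -0.2
```

```bash
python3 -m handwheel '[[2.5,[-0.08,0.1,0],0],[2.5,[-0.08,0.12,0],0],[3.7,[-0.08,0.12,0],0],[4,[-0.08,0.12,0],0],[5,[-0.08,0.12,0],0],[8,[-0.08,0.12,0],0],[9.1,[-0.05,-0.5,0],0],[9.1,[-0.05,-3,0],0],[9.1,[-0.05,-7,0],0],[9.1,[-0.05,-11,0],0]]'
python3 -c "
from h import *
to(436,-285,150)"
```

```text
time_s: 17.95
ee_pos: [636.0, 30.4, 135.8]
ee_rot: [-90.0, -0.3, -0.2]
force: [0.7, -0.5, 0.0]
gripper_width: 85.0
t 17.95 pos [636.   30.4 135.8] rot [-90.   -0.3  -0.2] w 85.0 F [ 0.7 -0.5  0. ] -> shift cm [-19.9   -1.42 -31.59] turn -0.2
```

```bash
python3 -m handwheel '[[9.1,[-2,-0.5,-1.5],0],[9.1,[-5.5,-1,-4],0],[9.1,[-9,-1.4,-7],0],[9.1,[-12,-1.4,-11],0],[9.1,[-14.5,-1.4,-15],0],[9.1,[-16.5,-1.4,-19],0],[9.1,[-18,-1.4,-23],0],[9.1,[-19,-1.4,-27],0],[9.1,[-19.8,-1.4,-30],0],[9.1,[-19.9,-1.4,-31.5],0]]'
python3 -m handwheel '[[9.1,[0,0,0],0],[9.1,[0,0,0],0]]'
python3 - <<'E'
from h import *
w=vision.grab_frame("wrist");to(436,-211,7)
cv2.imwrite("pics/w7.png",w[:,:,::-1])
c,q=blob(w,wpix([436,-210,50]),35,'red');print(c,q,wray(c,50))
t=vision.grab_frame("top")
c,q=blob(t,pix("top",[637,31,74]),12,'yellow');print(c,q,ray("top",c,74))
c,q=blob(t,pix("top",[628,-53,86]),12,'green');print(c,q,ray("top",c,86))
E
```

```text
time_s: 18.95
ee_pos: [435.2, -286.4, 149.5]
ee_rot: [-90.1, -0.3, -0.3]
force: [0.1, 0.1, 0.4]
gripper_width: 91.5
time_s: 19.15
ee_pos: [435.4, -285.7, 149.6]
ee_rot: [-90.0, -0.3, -0.3]
force: [-0.4, -0.4, -0.4]
gripper_width: 91.2
t 19.2 pos [ 435.4 -285.3  149.6] rot [-90.   -0.3  -0.3] w 90.7 F [ 0.6 -0.4 -0.2] -> shift cm [ 0.02 14.26  7.43] turn -0.3
[316.01075269 135.57123656] [ 31  31 744] [ 437.28053476 -212.52851552   50.        ]
[300.42622951 191.22131148] [ 12  13 122] [638.17670199  31.6183061   74.        ]
[337.9787234  194.19148936] [ 13  14 141] [628.09115147 -53.70264837  86.        ]
```

View pics/w7.png

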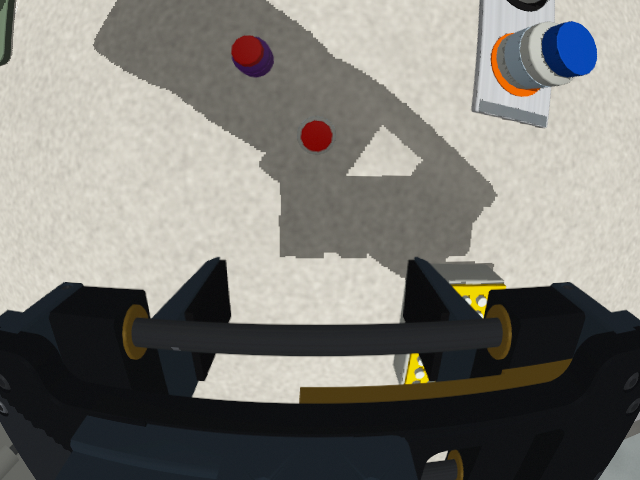

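```bash
python3 -m handwheel '[[9.1,[0.05,0.5,3],0],[9.1,[0.05,1.5,6],0],[9.1,[0.05,4,7.2],0],[9.1,[0.05,8,7.4],0],[9.1,[0.05,11.5,7.4],0],[9.1,[0.05,13.5,7.4],0],[9.1,[0.05,14.2,7.4],0],[9.1,[0.05,14.3,7.4],0],[6,[0.05,14.3,7.4],0],[6,[0.05,14.3,7.4],0]]' 12
python3 -m handwheel '[[4.5,[0,0,0],0],[3,[0,0,0],0],[2,[0,0,0],0],[2,[0,0,0],0],[2,[0,0,0],0],[2,[0,0,0],0],[2,[0,0,0],0]]' 12
python3 -c "
from h import *
s=state()['ee_pos'];to(645.2,s[1]+326,s[2]+14)"
```

```text
time_s: 20.25
ee_pos: [438.1, -211.4, 7.7]
ee_rot: [-90.1, -0.5, -0.2]
force: [-0.2, -0.0, 0.2]
gripper_width: 78.1
time_s: 20.95
ee_pos: [437.9, -211.4, 7.7]
ee_rot: [-90.1, -0.4, -0.2]
force: [-0.7, -0.3, 0.9]
gripper_width: 29.7
t 20.95 pos [ 437.9 -211.4    7.7] rot [-90.1  -0.4  -0.2] w 29.7 F [-0.7 -0.3  0.9] -> shift cm [20.59 -1.4  32.69] turn -0.2
```

```bash
python3 -m handwheel '[[2,[0,-1,0],0],[2,[0,-3.5,0],0],[2,[0,-7,0.5],0],[2,[0.5,-10,2.5],0],[2,[1.5,-11.5,6],0],[2,[3,-12,10],0],[2,[5,-12,14],0],[2,[7.5,-12,18],0],[2,[10,-12,21.5],0],[2,[12.5,-12,24.5],0]]' 15
python3 -m handwheel '[[2,[2.5,0,2.5],0],[2,[5,0,5],0],[2,[7,1,7.2],0],[2,[8,2,8.2],0],[2,[8.1,3,8.2],0],[2,[8.1,4,8.2],0],[2,[8.1,4,8.2],0]]'
python3 -c "
from h import *
to(645.2,114.6,21.7)"
```

```text
time_s: 21.95
ee_pos: [563.8, 35.4, 129.1]
ee_rot: [-90.1, -0.5, -0.2]
force: [0.8, -0.4, -0.1]
gripper_width: 29.4
time_s: 22.65
ee_pos: [643.0, 115.6, 87.7]
ee_rot: [-90.2, -0.2, -0.2]
force: [-0.3, -0.3, -1.1]
gripper_width: 29.6
t 22.65 pos [643.  115.6  87.7] rot [-90.2  -0.2  -0.2] w 29.6 F [-0.3 -0.3 -1.1] -> shift cm [ 0.22  6.6  -0.1 ] turn -0.2
```

```bash
python3 -m handwheel '[[2,[0.1,2,-0.05],0],[2,[0.15,4,-0.05],0],[2,[0.15,5.6,-0.05],0],[2,[0.15,6.3,-0.05],0],[2,[0.15,6.5,-0.05],0],[2,[0.15,6.55,-0.05],0],[2,[0.15,6.6,-0.05],0]]'
python3 -c "
from h import *
to(645.2,114.8,21.7)"
```

```text
time_s: 23.35
ee_pos: [645.3, 114.9, 22.8]
ee_rot: [-90.1, -0.3, -0.2]
force: [0.2, 0.3, -0.2]
gripper_width: 29.6
t 23.35 pos [645.3 114.9  22.8] rot [-90.1  -0.3  -0.2] w 29.6 F [ 0.2  0.3 -0.2] -> shift cm [-0.01  0.11 -0.01] turn -0.2
```

```bash
python3 -m handwheel '[[2,[0,0.1,0],0],[2,[0,0.12,0],0],[3.1,[0,0.12,0],0],[3.4,[0,0.12,0],0],[5,[0,0.12,0],0],[8,[0,0.12,0],0],[9.1,[0,-0.5,0],0],[9.1,[0,-3,0],0],[9.1,[0,-7,0],0],[9.1,[0,-11,0],0]]'
python3 -m handwheel '[[9.1,[-2,0,-1],0],[9.1,[-6,0,-3],0],[9.1,[-10,0,-5],0],[9.1,[-14,0,-7],0],[9.1,[-17,0,-9],0],[9.1,[-18,0,-11],0],[9.1,[-18,0,-12],0],[9.1,[-18,0,-12],0],[9.1,[-18,0,-12],0]]'
python3 - <<'E'
from h import *
to(619.4,-136,30.9)
t=vision.grab_frame("top")
cv2.imwrite("pics/t8.png",cv2.resize(t[170:320,190:430],None,fx=3.3,fy=3.3)[:,:,::-1])
for k,p in [('red',(645,115,62)),('yellow',(637,31,74)),('green',(628,-53,86)),('blue',(619,-136,98))]:
    c,q=blob(t,pix("top",p),12,k);print(k,c,q,ray("top",c,p[2]))
s=vision.grab_frame("side");cv2.imwrite("pics/s8.png",s[:,:,::-1]);cv2.imwrite("pics/s8c.png",cv2.resize(s[180:330,320:430],None,fx=4,fy=4,interpolation=cv2.INTER_CUBIC)[:,:,::-1])
E
```

```text
time_s: 24.35
ee_pos: [644.3, 115.1, 133.9]
ee_rot: [-90.1, -0.2, -0.2]
force: [1.5, 1.2, 0.2]
gripper_width: 79.1
time_s: 25.25
ee_pos: [465.2, -3.9, 133.8]
ee_rot: [-90.1, -0.3, -0.3]
force: [0.5, 0.1, -0.9]
gripper_width: 90.8
t 25.25 pos [465.2  -3.9 133.8] rot [-90.1  -0.3  -0.3] w 90.8 F [ 0.5  0.1 -0.9] -> shift cm [ 15.49  10.29 -13.14] turn -0.3
red [264.5483871  189.17741935] [ 9  9 62] [646.19066207 114.67946576  62.        ]
yellow [300.42622951 191.22131148] [ 12  13 122] [638.17670199  31.6183061   74.        ]
green [337.95683453 194.21582734] [ 13  14 139] [628.03642558 -53.65176903  86.        ]
blue [374.13004484 196.94618834] [ 17  17 223] [ 618.7037116  -134.29984779   98.        ]
```

View pics/t8.png

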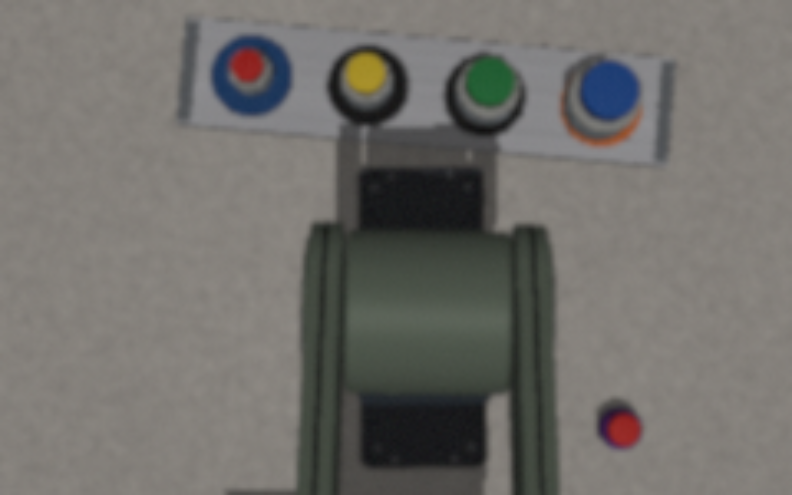

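View pics/s8c.png

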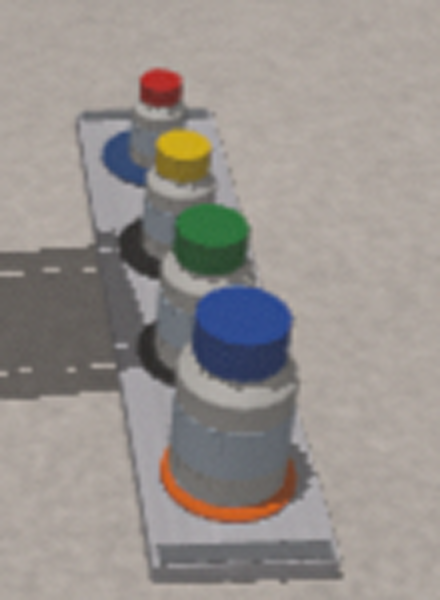

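Top-camera errors against the marks are S about 1 mm, M about 1.5 mm and L about 0.5 mm. XL is about 3.5 mm too far in +y, and the side crop shows the same wider orange gap in front. I'll regrip it and shift it.

```bash
python3 -m handwheel '[[9.1,[1.5,-1,-1.5],0],[9.1,[4.5,-2,-4.5],0],[9.1,[8,-2,-8],0],[9.1,[11.5,-2,-11],0],[9.1,[14.5,-2,-13],0],[9.1,[15.3,-2,-13.3],0],[9.1,[15.4,-2,-13.4],0],[9.1,[15.4,-1.5,-13.4],0]]' 15
python3 -c "
from h import *
to(619.4,-137,30.9)"
```

```text
time_s: 26.15
ee_pos: [618.1, -137.1, 149.3]
ee_rot: [-90.1, -0.2, -0.2]
force: [-0.1, -0.6, -0.3]
gripper_width: 90.8
t 26.15 pos [ 618.1 -137.1  149.3] rot [-90.1  -0.2  -0.2] w 90.8 F [-0.1 -0.6 -0.3] -> shift cm [1.300e-01 1.184e+01 1.000e-02] turn -0.2
```

```bash
python3 -m handwheel '[[9.1,[0.1,3,0],0],[9.1,[0.1,7,0],0],[9.1,[0.1,10,0],0],[9.1,[0.1,11.5,0],0],[9.1,[0.1,11.8,0],0],[9.1,[0.1,11.8,0],0],[7,[0.1,11.8,0],0],[6,[0.1,11.8,0],0],[5,[0.1,11.8,0],0],[4,[0.1,11.8,0],0]]' 15
python3 -m handwheel '[[4,[0,0,0],0],[4,[0,0,0],0],[4,[0,0,0],0],[4,[0,0,0],0]]'
python3 -c "
from h import *
s=state()['ee_pos'];to(619.9,s[1]-3.4,s[2])"
```

```text
time_s: 27.15
ee_pos: [619.9, -137.4, 32.0]
ee_rot: [-90.1, -0.3, -0.2]
force: [0.6, -0.2, -0.2]
gripper_width: 61.6
time_s: 27.55
ee_pos: [619.9, -137.5, 32.3]
ee_rot: [-90.1, -0.3, -0.2]
force: [-0.7, 0.1, 3.6]
gripper_width: 51.4
t 27.55 pos [ 619.9 -137.5   32.3] rot [-90.1  -0.3  -0.2] w 51.4 F [-0.7  0.1  3.6] -> shift cm [-0.   -0.   -0.34] turn -0.2
```

```bash
python3 -m handwheel '[[4,[0,-0.3,0],0],[4,[0,-0.5,0],0],[4,[0,-0.5,-0.2],0],[4,[0,-0.5,-0.34],0],[4,[0,-0.5,-0.34],0],[4,[0,-0.2,-0.34],0],[4,[0,0,-0.34],0],[4,[0,0,-0.34],0],[4,[0,0,-0.34],0]]' 20
python3 -c "
from h import *
to(619.9,-140.9,32.3)"
```

```text
time_s: 28.45
ee_pos: [619.8, -140.9, 32.3]
ee_rot: [-90.1, -0.3, -0.2]
force: [0.2, 0.1, 0.4]
gripper_width: 51.5
t 28.45 pos [ 619.8 -140.9   32.3] rot [-90.1  -0.3  -0.2] w 51.5 F [0.2 0.1 0.4] -> shift cm [0.01 0.   0.  ] turn -0.2
```

```bash
python3 -m handwheel '[[5.3,[0,0.02,0],0],[5.5,[0,0.02,0],0],[6,[0,0.02,0],0],[9.1,[0,0.02,0],0],[9.1,[0,0.02,0],0],[9.1,[0,-1,0],0],[9.1,[0,-4,0],0],[9.1,[0,-8,0],0],[9.1,[0,-12,0],0],[9.1,[0,-12.5,0],0]]'
python3 -m handwheel '[[9.1,[-2,0,1],0],[9.1,[-6,0,2],0],[9.1,[-10,0,4],0],[9.1,[-14,0,6],0],[9.1,[-17,0,8],0],[9.1,[-19,0,10],0],[9.1,[-20,0,12],0],[9.1,[-20,0,12],0],[9.1,[-20,0,12],0],[9.1,[-20,0,12],0]]'
python3 - <<'E'
from h import *
to(619.4,-136,30.9)
t=vision.grab_frame("top")
cv2.imwrite("pics/t9.png",t[:,:,::-1])
for k,p in [('red',(645,115,62)),('yellow',(637,31,74)),('green',(628,-53,86)),('blue',(619,-136,98))]:
    c,q=blob(t,pix("top",p),12,k);print(k,c,q,ray("top",c,p[2]))
s=vision.grab_frame("side");cv2.imwrite("pics/s9.png",s[:,:,::-1]);cv2.imwrite("pics/s9c.png",cv2.resize(s[180:330,320:430],None,fx=4,fy=4,interpolation=cv2.INTER_CUBIC)[:,:,::-1])
E
```

```text
time_s: 29.45
ee_pos: [622.4, -141.4, 164.2]
ee_rot: [-90.3, -1.0, -0.2]
force: [0.5, 0.1, 0.9]
gripper_width: 91.1
time_s: 30.45
ee_pos: [423.6, -21.4, 160.4]
ee_rot: [-90.3, -1.0, -0.2]
force: [-0.4, -0.5, -0.1]
gripper_width: 90.9
t 30.45 pos [423.6 -21.4 160.4] rot [-90.3  -1.   -0.2] w 90.9 F [-0.4 -0.5 -0.1] -> shift cm [ 19.61  12.95 -11.4 ] turn -0.2
red [264.49180328 189.13114754] [ 9  9 61] [646.30073376 114.80876596  62.        ]
yellow [300.42622951 191.22131148] [ 12  13 122] [638.17670199  31.6183061   74.        ]
green [337.90647482 194.20863309] [ 13  14 139] [628.05489879 -53.53774398  86.        ]
blue [375.66371681 196.87168142] [ 17  17 226] [ 618.81079622 -137.7561519    98.        ]
```

View pics/t9.png

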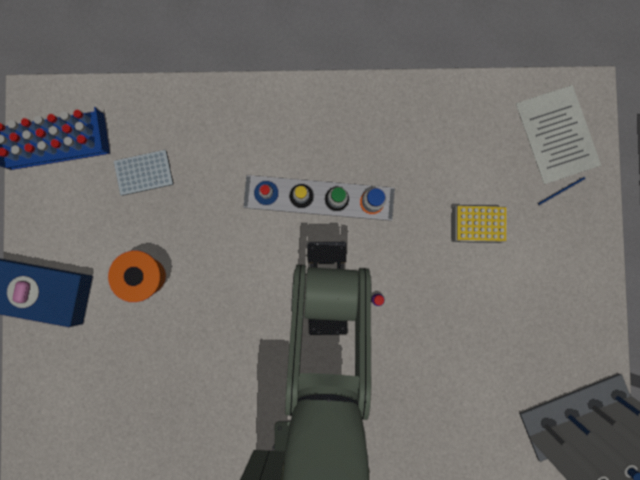

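View pics/s9c.png

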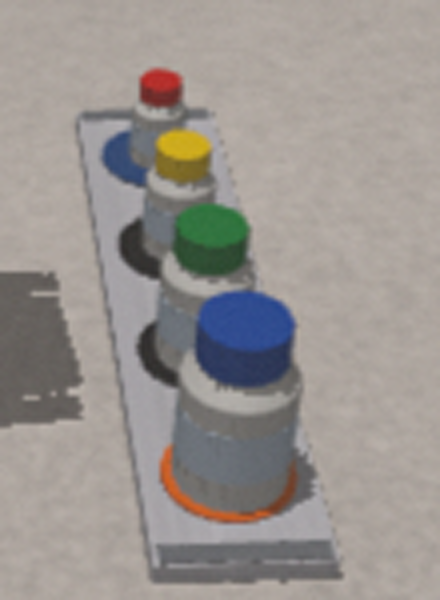

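The final top view shows the order orange→XL, L, M, S→blue. The tub at (134,276) and tip box at (481,224) have not moved, and the arm is clear of everything.

```bash
python3 -c "
from workcell import job,state
print(state()['time_s']);print(job.job_done())"
```

```text
30.55
the job is handed in; nothing more can be done
None
```

All four bottles stand upright on the rail in size order: XL on orange, L and M on the two black marks, S on blue. I placed them in that order and handed the job in at 30.6 s.

- **XL mended:** it first stood about 3.5 mm off its mark, so I regripped it and moved it over.
- **Final check, top camera:** the bottles are off their mark centres by about 0.4 mm (XL), 0.3 mm (L), 1.5 mm (M) and 1.0 mm (S).
- **Disagreement:** by eye, the side view suggests XL and S may sit 2–3 mm off in +x. The top camera does not show this, and I did not settle it with a close wrist view.
- **Bystanders:** the tip box and waste tub look unmoved in the top image, and I left the purple bottle alone. No call reported a force above about 4 N.

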